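# Hold the sack peg open astride the label card

### The arm

A 6-joint arm with a two-finger parallel gripper is mounted at the origin on the work surface. World frame = base frame: x ahead of the robot, y to its left, z up, the work surface at z = 0. Lengths are in m, angles in rad, forces in N, time in s.
With the tool pointing down it reaches from about 0.35 to 0.975 m from the base axis. Payload 4.9 kg.
Tool frame: the origin (TCP) lies at the very end of the fingers, on their centre line; the grasp point (between the pads) lies 19 mm behind it (manip.hold_point_z is the distance from the TCP to the grasp point, in m); z points along the fingers, y is the line along which they close (so a half turn about z gives the same grasp; the last joint's range is limited). The gripper opens to 85 mm and grips with 20 to 120 N. Pads are 22 mm wide; open, the fingers measure 114 mm over their backs; the gripper's body (76 mm by 85 mm) begins 54 mm behind the grasp point. The pads swing forward as they close: fully open they stand 13 mm farther back than shut.
Start: joints at [0.997, 0.053, 1.613, -0, 1.476, -0.119], TCP at [0.275, 0.561, 0.199] pointing down, gripper open.
Joint ranges: [-3.01, 3.01], [-1.01, 2.22], [0.06, 2.58], [-1.02, 4.17], [0.09, 2.62], [-3.14, 3.14]. Speed limits (rad/s): [2.57, 2.57, 3.14, 3.14, 3.14, 3.14].

### API

Orientations are given as a rotation vector (axis times angle).
In Python, from cell import manip gives the robot as it stands. The module is installed in compiled form; this text tells all that it offers.
- The arm moves only by the tool arm_command, never from a script. Its argument "series" is a list of rows, each an object with "dp": the shift along the tool's x, y, z in units of 30 mm (1.0 is 30 mm), a list of three; "spin": the turn about the tool's z in units of 8 degrees (1.0 is 8 degrees); "hand": the finger opening in mm, from 0 to 85.4. A call has 1 to 5 rows; each row shifts and turns the commanded pose from where the row before left it, along the tool's axes as they then stand; what a row does not reach is not made up. A row lasts 1/10 s, in which the tool goes at most 50 mm and 8.59 degrees, less where a joint would pass 70% of its speed; a pose out of reach is approached as far as the arm can. A call is refused whole if a number of a shift passes 1 or a number of a turn 1, either way. A call with a gripper value outside its range is refused whole. The fingers move at their own pace and stop on an object; the grip force is fixed at half the most. Time passes only in rows, so rows that do not move let the fingers close. It gives the time, the measured TCP pose, the force, the opening and the grip force at its end, in the units of the state.
- manip.get_obs(): the state, without advancing time (a new reading comes with each control period).
- manip.get_image(name): name is "scene" or "top" or "wrist"; returns a dict with "img" (400x640x3 uint8, red, green, blue), "z_map" (400x640 float32, m along the optical axis (not along the pixel's ray), 0 where there is no reading), "vertical_fov" (degrees; the focal length in pixels is half the picture's height over the tangent of half this angle, whatever the lens; pixels are square), "cx", "cy" (the principal point, pixels), "world_from_camera" (4x4, takes a point from camera to world coordinates); the wrist camera has in their place "T_tool_cam" (4x4, takes a point from camera to tool coordinates, whose origin is the TCP and whose axes are the flange's). Camera axes: x right, y down, z forward; pixel columns grow to the right and rows downward; lengths in m; the calibration is good to about 2 mm. A picture is of the moment at which its call begins: read the wrist's pose just before it.
- manip.hand_in(): hands the job in; it is judged then, once.
The state is a dict: "clock": time; "qpos": joint angles; "dq": joint speeds; "joint_efforts": joint torques, N m; "eef_pos": TCP position; "tcp_rot": TCP orientation; "force": force on the tool from outside, world axes, zero at the start; "torque": the same for the moment, N m; "width": finger opening in m; "finger_force": force on a finger pad.
Only numpy, scipy, OpenCV 4.12 (cv2) and the standard library are available. Lean on these libraries where they do the work, as an engineer would, in place of code of your own. Each camera call takes 0.05 s, during which the arm holds its last target. There are 200 camera calls.

### The job

First clear the tall white bottle from in front of the label card: stand it upright, wholly on the round cork mat. Then squeeze the big wooden spring peg open, lift it off its steel strip and bring it jaws down over the middle of the card's top edge, holding it squeezed fully open with the edge about halfway up between the jaws, one jaw on each side, touching neither card nor block, so that I can slip a note in. Finish while still holding it so (do not let go or clip it on); do not tip the bottle over, and leave the other things where they are.

Things in the scene. Friction and masses are not known exactly. Their poses are not given: they have to be found in the camera images.
- stand: Dark wooden block, fixed, 60 x 110 x 30 mm high, with a stiff brown card standing upright in it. Origin at table height below the card's middle; z up, y along the card, card plane at x = 0; the block spans x = -12 to +48 mm. Card 3 mm thick, 80 mm wide, top edge 110 mm above the table, a darker blot on its front (-x) face. The bottle stands close on the -x side.
- card_top (a point): Middle of the card's top edge, 110 mm above the table; axes as the stand's (x across the card's thickness, y along its edge, z up).
- rail: Wooden block, fixed, 70 x 120 x 25 mm high, with an upright steel strip in its middle on which the peg is parked: strip 4 mm thick, 100 mm long along local y, top edge 75 mm above the table. Origin at table height below the strip's middle, z up, x across the strip.
- mat: Flat round cork mat, fixed, diameter 130 mm, 5 mm thick. Origin at the centre of its underside.
- bottle: White plastic bottle, loose, upright, 0.19 to 0.35 kg: straight body 54 mm in diameter up to 150 mm, then neck and cap (30 mm), 178 mm tall. Origin at the centre of its foot, z up. Stands about 15 mm from the card's front face, across its middle: the fingers cannot straddle the card with it there. Grip the top of the straight body, fingers closing along the stand's y.
- peg: Loose wooden spring peg (jumbo clothes peg), 60 g, 26 mm wide, parked upright astride the strip, jaws down, tails up. Origin on the pivot axis, 14 mm above the strip's top. z up along the tails (to 50 mm), jaws 36 mm down, y along pivot and strip, x the squeezing direction. Pinch from above, fingers closing along x, pads 15 to 50 mm above the pivot. The frame is that of the -x leg.
- tip_a (a point): Inner edge of the tip of the peg's jaw on its -x side, on the peg's middle, 36 mm below the pivot.
- tip_b (a point): Inner edge of the tip of the peg's other jaw (the +x side), 36 mm below the pivot; it moves with the other leg.
- peg_leg (a joint): Peg opening, rad: 0 on the strip (tails a V, 48 mm over their tops); 0.5 at the stop (tails' outer faces parallel, 24 mm apart, jaw tips 22 mm apart inside; each leg has turned 0.25, the pivot stays midway between the fingers at the same height). The spring needs about 5 N on the tails to start and 12 N to hold fully open, and shuts when let go.
- potato1: Loose potato, 71 x 50 x 48 mm high, some 100 mm behind the stand (+x side). Origin under its centre. Leave alone.
- potato2: Loose potato, 60 x 43 x 40 mm high, some 110 mm in front of the rail (towards the robot). Origin under its centre. Leave alone.
- potato3: Loose potato, 78 x 55 x 52 mm high, to the right in front. Origin under its centre. Leave alone.
- jar: Loose brown glass jar with a red lid, diameter 58, 75 mm high, some 110 mm behind the rail. Origin under its centre. Leave alone.
- mug: Loose yellow mug, diameter 76, 80 mm high, behind the mat. Origin under its centre. Leave alone.
- tin: Loose flat metal tin, diameter 68, 50 mm high, to the left in front. Origin under its centre. Leave alone.
- onion: Loose onion, diameter 68, 66 mm high, in front of the mat (towards the robot). Origin under its centre. Leave alone.

How it is judged:
By the outcome, as a careful person would: the job done as asked, in the order asked, and still so for the second after the job is handed in, while the arm keeps its last pose, push and grip.
It also fails if it takes over 59 s, if anything falls off the work surface, if the arm or the gripper's body presses on something with over 40 N, if the wrist force passes 120 N, or if a joint passes its speed limit or range.

## Working session

There is one attempt and no reset: what is moved stays moved. The work goes in short steps, Python scripts to look and compute and a tool call to move; the robot and the scene stay as the last step left them, time stands still between calls to the robot, and variables do not carry over. Pictures are saved under pics/ and viewed, at most 10 in all, crops included, and the job is handed in when it is done.

Besides the shell and the picture viewer there is one more tool, called after "Emit:" as a command line: name --argument value ..., lists and objects as JSON in quotes. arm_command: Moves the arm, as the interface text tells. Its arguments: {"type":"object","properties":{"series":{"type":"array"}},"required":["series"]}

```bash
mkdir -p pics
cat > h.py <<'E'
import numpy as np, cv2
from scipy.spatial.transform import Rotation as R
from cell import manip
def cloud(name):
    o=manip.get_obs(); d=manip.get_image(name); z=d["z_map"]; f=200/np.tan(np.radians(d["vertical_fov"]/2))
    v,u=np.mgrid[0:400,0:640]
    P=np.stack([(u-d["cx"])/f*z,(v-d["cy"])/f*z,z],-1)
    if name=="wrist":
        T=np.eye(4);T[:3,:3]=R.from_rotvec(o["tcp_rot"]).as_matrix();T[:3,3]=o["eef_pos"];T=T@d["T_tool_cam"]
    else: T=d["world_from_camera"]
    W=P@T[:3,:3].T+T[:3,3]; W[z==0]=np.nan
    return d["img"],W,d
def save(n,img): cv2.imwrite("pics/"+n,cv2.cvtColor(img,cv2.COLOR_RGB2BGR))
def pose():
    o=manip.get_obs(); return o,np.array(o["eef_pos"]),R.from_rotvec(o["tcp_rot"]).as_matrix()
E
python3 - <<'E'
from h import *
for n in("top","scene"):
    i,W,d=cloud(n); save(n+"1.png",i); np.savez(n+".npz",i=i,W=W); print(n,d["world_from_camera"][:3].round(3).tolist(),d["vertical_fov"],d["cx"],d["cy"])
o,p,M=pose(); print(o,M.round(3).tolist(),manip.hold_point_z)
E
```

```text
top [[-0.016, -0.993, 0.118, 0.392], [-1.0, 0.016, 0.002, 0.001], [-0.004, -0.118, -0.993, 1.337]] 44.54326538209902 328.55955346479 205.0403785999195
scene [[0.111, 0.852, -0.512, 1.149], [0.994, -0.09, 0.065, -0.077], [0.009, -0.516, -0.857, 1.115]] 46.424373624948096 313.9652953475635 200.19930526566876
{'clock': 0.1, 'qpos': array([ 9.97030381e-01,  5.32936978e-02,  1.61415770e+00,  7.25595199e-06,
        1.47597652e+00, -1.18955913e-01]), 'dq': array([-0.00069847, -0.00152556, -0.00293578,  0.00276146,  0.00020185,
       -0.00014336]), 'joint_efforts': array([ 8.66740629e-04, -3.94897556e+01, -3.71365964e+01, -8.94492587e-05,
        3.81285965e-03, -3.71755243e-05]), 'eef_pos': array([0.27419371, 0.56095806, 0.19818363]), 'tcp_rot': array([-7.08131214e-01, -3.06009646e+00,  2.70722997e-03]), 'force': array([0.5501884 , 0.20285899, 0.02251051]), 'torque': array([ 0.02855474,  0.02026339, -0.01536168]), 'finger_force': 0.0, 'width': 0.08532661403089968} [[-0.898, 0.439, -0.001], [0.439, 0.898, -0.002], [0.0, -0.002, -1.0]] 0.0187
```

View pics/top1.png

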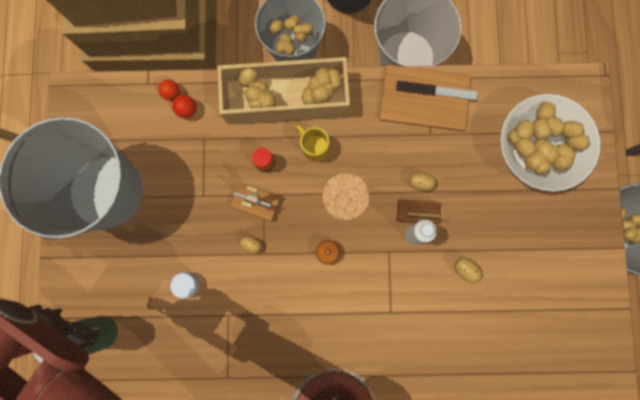

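View pics/scene1.png

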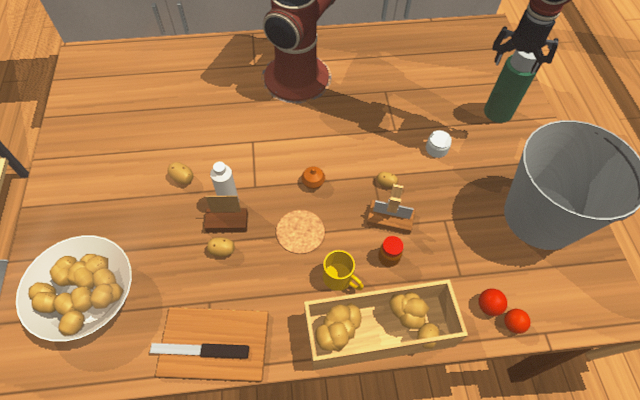

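The top view shows the bottle at (425,232), the stand at (418,212), the mat at (346,197) and the peg with its strip at (257,200). A green bottle stands near the gripper at about (100,335). The scene view agrees: bottle (223,180), card (222,204), mat (300,231), peg (396,200).

Run:
```python
from h import *
for n,boxes in (("top",dict(mat=(318,170,374,224),stand=(390,190,450,250),rail=(220,178,290,226))),("scene",dict(mat=(270,205,330,258),stand=(195,155,255,240),rail=(360,180,420,232)))):
    D=np.load(n+".npz"); i,W=D["i"],D["W"]
    hsv=cv2.cvtColor(i,cv2.COLOR_RGB2HSV)
    tab=W[...,2]
    print(n,"table z",np.nanmedian(tab[240:280,280:320] if n=="top" else tab[130:160,260:290]))
    for k,(a,b,c,e) in boxes.items():
        w=W[b:e,a:c].reshape(-1,3); z=w[:,2]
        for lo,hi in ((.003,.009),(.015,.035),(.035,.08),(.085,.1),(.1,.115),(.12,.15),(.165,.185)):
            s=w[(z>lo)&(z<hi)]
            if len(s)>3:
                r=cv2.minAreaRect((s[:,:2]*1000).astype(np.float32))
                print(k,lo,hi,len(s),"mean",s.mean(0).round(4),"rect",np.round(r[0],1),np.round(r[1],1),round(r[2],1))
i=np.load("top.npz")["i"]; j=np.load("scene.npz")["i"]
a=cv2.resize(i[170:260,220:300],None,fx=5,fy=5,interpolation=3); b=cv2.resize(j[150:240,190:260],None,fx=5,fy=5,interpolation=3)
save("c1.png",np.hstack([a,b]))
for n,(x,y) in {"green":(100,335),"mug":(314,143),"onion":(328,252),"pot2":(251,244),"jar":(263,158)}.items(): print(n,np.load("top.npz")["W"][y,x].round(3))
for n,(x,y) in {"green":(510,90)}.items(): print(n,np.load("scene.npz")["W"][y,x].round(3))
```

```text
top table z -0.0004565861050076503
mat 0.003 0.009 1289 mean [ 0.5734 -0.044   0.0054] rect [574.1 -43.6] [152.4 147.5] 89.1
stand 0.003 0.009 263 mean [ 0.506  -0.2423  0.0044] rect [ 507.4 -245.2] [162.6 162.3] 89.1
stand 0.015 0.035 771 mean [ 0.5282 -0.2337  0.0289] rect [ 515.6 -241.6] [126.4 119.9] 27.3
stand 0.035 0.08 129 mean [ 0.4905 -0.2221  0.0549] rect [ 508.5 -223.1] [ 86.3 111.6] 50.4
stand 0.085 0.1 54 mean [ 0.4852 -0.2255  0.0923] rect [ 474.1 -231.7] [79.5 70.2] 83.6
stand 0.1 0.115 65 mean [ 0.4951 -0.2285  0.108 ] rect [ 476.3 -235.4] [78.5 71. ] 89.1
stand 0.12 0.15 80 mean [ 0.4598 -0.2167  0.1408] rect [ 464.9 -227.9] [51.6 50.8] 3.2
stand 0.165 0.185 131 mean [ 0.4656 -0.229   0.1772] rect [ 465.4 -229. ] [29.2 26.4] 88.9
rail 0.003 0.009 189 mean [0.5667 0.2022 0.0042] rect [564.1 207.9] [191.7 130.7] 89.1
rail 0.015 0.035 833 mean [0.556  0.2003 0.024 ] rect [560.6 204.6] [122.   70.5] 70.0
rail 0.035 0.08 79 mean [0.5583 0.2    0.066 ] rect [558.4 204.4] [99.2 21.1] 78.2
rail 0.085 0.1 70 mean [0.5591 0.2002 0.0937] rect [557.6 202.3] [30.3 23.2] 73.3
rail
[... 955 characters left out ...]
0.1751] rect [ 468.2 -228.6] [27.5 30.2] 86.4
rail 0.003 0.009 65 mean [0.551  0.196  0.0052] rect [519.2 214. ] [159.9 168.2] 78.3
rail 0.015 0.035 799 mean [0.5623 0.2012 0.0239] rect [528.1 217.4] [119.6 148. ] 69.8
rail 0.035 0.08 326 mean [0.5629 0.2038 0.0579] rect [524.8 224.4] [ 99.4 113.1] 62.8
rail 0.085 0.1 31 mean [0.5655 0.1976 0.0945] rect [564.5 200.4] [26.4 25.7] 71.1
rail 0.1 0.115 65 mean [0.5599 0.2031 0.1076] rect [564. 201.] [25.5 34.2] 69.2
rail 0.12 0.15 116 mean [0.5611 0.2025 0.1302] rect [562.5 202. ] [25.8 48.8] 70.5
green [0.224 0.574 0.101]
mug [0.725 0.042 0.006]
onion [0.421 0.007 0.064]
pot2 [0.446 0.211 0.04 ]
jar [0.67  0.175 0.073]
green [0.256 0.597 0.136]
```

View pics/c1.png

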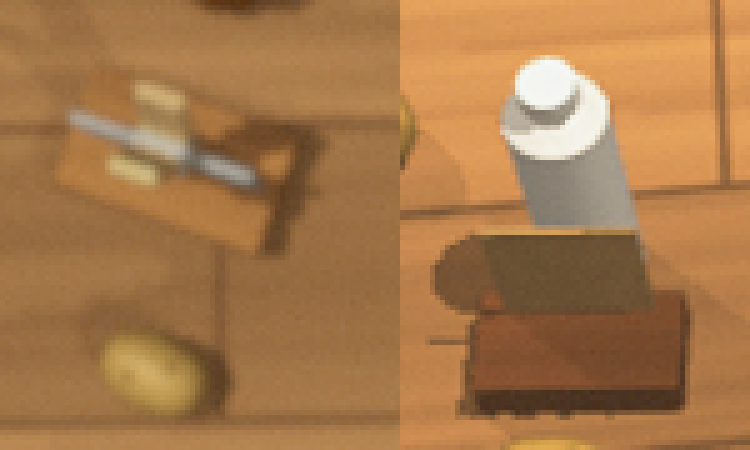

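The crop shows the peg astride the grey strip in the left half, and the card with its top edge (about (480–640, 232)) in front of the bottle in the right half. The heights I measured match the given sizes. Next I'll refine the yaws.

```bash
cat >> h.py <<'E'
def plan(xyz,yaw,o=None):
    """units: dp in current-after-spin tool axes; yaw deg of tool y"""
    o,p,M=pose(); a=np.degrees(np.arctan2(M[1,1],M[0,1])); dy=(yaw-a+90)%180-90
    def mk(b): b=np.radians(b); return np.array([[-np.sin(b),np.cos(b),0],[np.cos(b),np.sin(b),0],[0,0,-1]])
    d=(np.array(xyz)-p)/.03
    print("t",round(o["clock"],2),"p",p.round(4),"yaw",a.round(2),"tilt",M[:,2].round(4),"spin units",round(-dy/8,3),"dp now",(mk(a)@d).round(3),"dp after spin",(mk(a+dy)@d).round(3),"w",round(o["width"],4),"ff",round(o["finger_force"],1),"F",o["force"].round(1),"q",o["qpos"].round(2))
E
python3 - <<'E'
from h import *
def line(n,box,lo,hi,xm=None):
    W=np.load(n+".npz")["W"]; a,b,c,e=box; w=W[b:e,a:c].reshape(-1,3); w=w[(w[:,2]>lo)&(w[:,2]<hi)]
    if xm: w=w[(w[:,0]>xm)&(w[:,0]<xm+.1)]
    return w
for lo,hi,xm in((.04,.1,.487),(.07,.108,.487),(.095,.108,.487)):
    w=line("scene",(195,225-30,255,240),lo,hi,xm)
    v=cv2.fitLine((w[:,:2]*1000).astype(np.float32),cv2.DIST_HUBER,0,.01,.01).ravel(); print("card",len(w),np.degrees(np.arctan2(v[1],v[0])).round(1),v.round(3),w.min(0),w.max(0))
# top-edge pixels by both views
w=line("top",(390,190,450,250),.1,.116,.487); print("top card",w[:, :2].round(3).tolist())
for n,b in(("top",(390,190,450,250)),("scene",(195,205,255,240))):
    w=line(n,b,.026,.034,.5); r=cv2.minAreaRect((w[:,:2]*1000).astype(np.float32)); print("block",n,r)
plan((.466,-.2285,.3),94)
E
```

```text
card 390 85.0 [ 8.80000e-02  9.96000e-01  5.11676e+02 -2.34924e+02] [ 0.48709439 -0.27492056  0.04017572] [ 0.5177957  -0.19516289  0.09998514]
card 266 84.7 [ 9.20000e-02  9.96000e-01  5.11762e+02 -2.34903e+02] [ 0.48709439 -0.27505546  0.07012803] [ 0.5177957  -0.19532696  0.10798241]
card 95 84.7 [ 9.20000e-02  9.96000e-01  5.11447e+02 -2.37812e+02] [ 0.506888   -0.27505546  0.09550727] [ 0.51546308 -0.19630699  0.10798241]
top card [[0.512, -0.197], [0.512, -0.199], [0.512, -0.202], [0.512, -0.205], [0.512, -0.206], [0.512, -0.209], [0.512, -0.212], [0.512, -0.215], [0.512, -0.217], [0.512, -0.219], [0.511, -0.221], [0.512, -0.225], [0.51, -0.21], [0.51, -0.213], [0.51, -0.215], [0.509, -0.217], [0.509, -0.219], [0.51, -0.223], [0.509, -0.224], [0.509, -0.227], [0.509, -0.229], [0.509, -0.232], [0.51, -0.235], [0.509, -0.238], [0.509, -0.239], [0.509, -0.242], [0.509, -0.244], [0.509, -0.247], [0.509, -0.249], [0.508, -0.251], [0.509, -0.255], [0.508, -0.257], [0.508, -0.259], [0.507, -0.236], [0.507, -0.243], [0.507, -0.246], [0.507, -0.247], [0.506, -0.249], [0.506, -0.252], [0.506, -0.254], [0.506, -0.256], [0.506, -0.259], [0.506, -0.263], [0.506, -0.264], [0.506, -0.268], [0.506, -0.27], [0.506, -0.272], [0.506, -0.275]]
block top ((542.7611083984375, -236.16262817382812), (111.4539794921875, 84.6641845703125), 89.17314910888672)
block scene ((547.0330810546875, -236.121337890625), (110.68392944335938, 86.38407135009766), 88.64576721191406)
t 0.1 p [0.2742 0.561  0.1982] yaw 63.94 tilt [-0.001  -0.0015 -1.    ] spin units -3.757 dp now [-17.304 -20.832  -3.394] dp after spin [ -4.542 -26.697  -3.394] w 0.0853 ff 0.0 F [0.6 0.2 0. ] q [ 1.    0.05  1.61  0.    1.48 -0.12]
```

Emit:
arm_command --series '[{"dp": [0,0,-1],"spin": 0,"hand": 85},{"dp": [0,0,-1],"spin": 0,"hand": 85},{"dp": [0,0,-1],"spin": 0,"hand": 85},{"dp": [0,0,-0.4],"spin": 0,"hand": 85}]'

```text
clock: 0.5
eef_pos: [0.2751, 0.5623, 0.3048]
tcp_rot: [0.708, 3.059, 0.007]
force: [-0.1, 0.5, 0.6]
width: 0.0851
finger_force: 0.0
```

Emit:
arm_command --series '[{"dp": [0,0,0],"spin": -1,"hand": 85},{"dp": [0,0,0],"spin": -1,"hand": 85},{"dp": [0,0,0],"spin": -0.62,"hand": 85},{"dp": [-0.33,-0.98,0],"spin": 0,"hand": 85},{"dp": [-0.33,-0.98,0],"spin": 0,"hand": 85}]'

```text
clock: 1.0
eef_pos: [0.2886, 0.5003, 0.2992]
tcp_rot: [-0.137, -3.137, 0.004]
force: [-0.8, -0.1, 0.4]
width: 0.0848
finger_force: 0.0
```

Emit:
arm_command --series '[{"dp": [-0.33,-0.98,0],"spin": 0,"hand": 85},{"dp": [-0.33,-0.98,0],"spin": 0,"hand": 85},{"dp": [-0.33,-0.98,0],"spin": 0,"hand": 85},{"dp": [-0.33,-0.98,0],"spin": 0,"hand": 85},{"dp": [-0.33,-0.98,0],"spin": 0,"hand": 85}]'

```text
clock: 1.5
eef_pos: [0.325, 0.3489, 0.2998]
tcp_rot: [-0.139, -3.137, 0.002]
force: [1.2, -0.4, 0.2]
width: 0.0849
finger_force: 0.0
```

Emit:
arm_command --series '[{"dp": [-0.33,-0.98,0],"spin": 0,"hand": 85},{"dp": [-0.33,-0.98,0],"spin": 0,"hand": 85},{"dp": [-0.33,-0.98,0],"spin": 0,"hand": 85},{"dp": [-0.33,-0.98,0],"spin": 0,"hand": 85},{"dp": [-0.33,-0.98,0],"spin": 0,"hand": 85}]'

```text
clock: 2.0
eef_pos: [0.3612, 0.1982, 0.3]
tcp_rot: [-0.139, -3.137, 0.001]
force: [0.6, 0.2, 0.0]
width: 0.0852
finger_force: 0.0
```

Emit:
arm_command --series '[{"dp": [-0.33,-0.98,0],"spin": 0,"hand": 85},{"dp": [-0.33,-0.98,0],"spin": 0,"hand": 85},{"dp": [-0.33,-0.98,0],"spin": 0,"hand": 85},{"dp": [-0.33,-0.98,0],"spin": 0,"hand": 85},{"dp": [-0.33,-0.98,0],"spin": 0,"hand": 85}]'

```text
clock: 2.5
eef_pos: [0.3975, 0.0474, 0.3]
tcp_rot: [-0.14, -3.137, -0.0]
force: [0.7, -0.2, -0.8]
width: 0.0851
finger_force: 0.0
```

Emit:
arm_command --series '[{"dp": [-0.33,-0.98,0],"spin": 0,"hand": 85},{"dp": [-0.33,-0.98,0],"spin": 0,"hand": 85},{"dp": [-0.33,-0.98,0],"spin": 0,"hand": 85},{"dp": [-0.33,-0.98,0],"spin": 0,"hand": 85},{"dp": [0,0,0],"spin": 0,"hand": 85}]'

```text
clock: 3.0
eef_pos: [0.4265, -0.0744, 0.2995]
tcp_rot: [-0.147, -3.135, -0.0]
force: [-0.9, 0.7, -0.2]
width: 0.0851
finger_force: 0.0
```

Run:
```python
from h import *
i,W,d=cloud("wrist"); save("w1.png",i); np.savez("w1.npz",i=i,W=W); print(d["T_tool_cam"].round(3).tolist())
w=W.reshape(-1,3)
for lo,hi in((.165,.185),(.1,.114),(.026,.034)):
    s=w[(w[:,2]>lo)&(w[:,2]<hi)&(abs(w[:,0]-.49)<.12)&(abs(w[:,1]+.23)<.1)]
    if len(s)>5: print(lo,len(s),s.mean(0),cv2.minAreaRect((s[:,:2]*1000).astype(np.float32)))
plan((.466,-.2285,.3),84.9)
```

```text
[[0.0, -0.958, -0.286, 0.073], [1.0, 0.0, 0.0, -0.0], [-0.0, -0.286, 0.958, -0.173], [0.0, 0.0, 0.0, 1.0]]
0.165 671 [ 0.46470847 -0.22660717  0.17530085] ((466.0517578125, -228.33035278320312), (28.56058120727539, 29.098674774169922), 38.61039733886719)
0.1 338 [ 0.48052499 -0.21475743  0.10686693] ((476.4366455078125, -223.32534790039062), (64.18043518066406, 72.50481414794922), 84.47607421875)
0.026 1071 [ 0.52540782 -0.21789291  0.02880775] ((483.18194580078125, -246.17620849609375), (257.8656005859375, 119.09814453125), 13.268669128417969)
t 3.05 p [ 0.4263 -0.0729  0.2997] yaw 84.73 tilt [-0.0027  0.0012 -1.    ] spin units -0.021 dp now [-1.792 -5.042 -0.01 ] dp after spin [-1.777 -5.047 -0.01 ] w 0.0852 ff 0.0 F [ 0.2  1.3 -0.5] q [-0.34 -0.46  1.89  0.    1.72 -1.82]
```

View pics/w1.png

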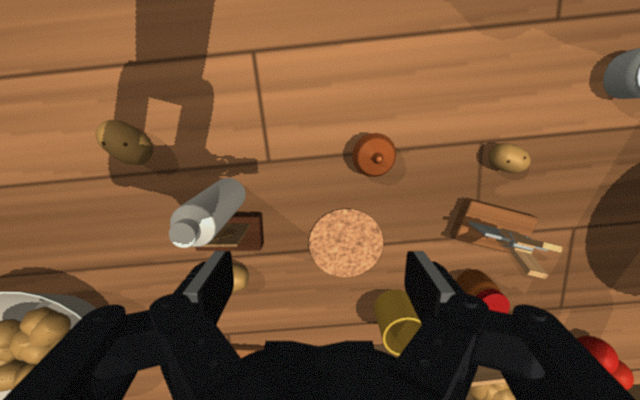

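The wrist view puts the bottle's cap at (187,233), the stand behind it and the mat at (346,243). The cap fits at (0.466, −0.228), the same as the other views.

Emit:
arm_command --series '[{"dp": [-0.36,-1,0],"spin": 0,"hand": 85},{"dp": [-0.36,-1,0],"spin": 0,"hand": 85},{"dp": [-0.36,-1,0],"spin": 0,"hand": 85},{"dp": [-0.35,-1,0],"spin": 0,"hand": 85},{"dp": [-0.35,-1,0],"spin": 0,"hand": 85}]'

```text
clock: 3.55
eef_pos: [0.4669, -0.226, 0.3006]
tcp_rot: [-0.137, -3.138, -0.001]
force: [-0.3, -0.1, 0.3]
width: 0.0851
finger_force: 0.0
```

Emit:
arm_command --series '[{"dp": [0,0,0.5],"spin": 0,"hand": 85},{"dp": [0,0,0.5],"spin": 0,"hand": 85}]'

```text
clock: 3.75
eef_pos: [0.4666, -0.2253, 0.2699]
tcp_rot: [-0.139, -3.138, -0.002]
force: [0.1, 0.3, -0.3]
width: 0.0848
finger_force: 0.0
```

Run:
```python
from h import *
plan((.466,-.2285,.113),84.9)
i,W,d=cloud("wrist"); w=W.reshape(-1,3)
for lo,hi in((.168,.185),(.12,.15)):
    s=w[(w[:,2]>lo)&(w[:,2]<hi)&(abs(w[:,0]-.466)<.035)&(abs(w[:,1]+.23)<.035)]
    if len(s)>5: print(lo,len(s),s.mean(0),cv2.minAreaRect((s[:,:2]*1000).astype(np.float32)))
```

```text
t 3.75 p [ 0.4666 -0.2253  0.2699] yaw 84.91 tilt [-6.0e-04  1.2e-03 -1.0e+00] spin units 0.002 dp now [ 0.011 -0.108  5.231] dp after spin [ 0.011 -0.108  5.231] w 0.0848 ff 0.0 F [ 0.1  0.3 -0.3] q [-0.59 -0.24  1.77  0.    1.61 -2.08]
0.168 783 [ 0.46528366 -0.22879539  0.17623918] ((466.15380859375, -228.8236541748047), (28.591035842895508, 29.092275619506836), 83.9267807006836)
0.12 393 [ 0.45369284 -0.22721755  0.1432406 ] ((465.8368835449219, -228.9277801513672), (53.07805252075195, 52.66234588623047), 46.57016372680664)
```

Emit:
arm_command --series '[{"dp": [0,-0.11,0.8],"spin": 0,"hand": 85},{"dp": [0,0,1],"spin": 0,"hand": 85},{"dp": [0,0,1],"spin": 0,"hand": 85},{"dp": [0,0,1],"spin": 0,"hand": 85},{"dp": [0,0,0.7],"spin": 0,"hand": 85}]'

```text
clock: 4.3
eef_pos: [0.4649, -0.2267, 0.1331]
tcp_rot: [-0.136, -3.135, -0.004]
force: [0.3, 0.4, -0.1]
width: 0.0853
finger_force: 0.0
```

Emit:
arm_command --series '[{"dp": [0,0,0.4],"spin": 0,"hand": 85},{"dp": [0,0,0.33],"spin": 0,"hand": 85},{"dp": [0,0,0],"spin": 0,"hand": 85},{"dp": [0,0,0],"spin": 0,"hand": 62},{"dp": [0,0,0],"spin": 0,"hand": 58}]'

```text
clock: 4.8
eef_pos: [0.4672, -0.2299, 0.1159]
tcp_rot: [0.139, 3.136, -0.002]
force: [0.2, 0.4, 0.2]
width: 0.0587
finger_force: 0.0
```

Emit:
arm_command --series '[{"dp": [0,0,0],"spin": 0,"hand": 54},{"dp": [0,0,0],"spin": 0,"hand": 52},{"dp": [0,0,0],"spin": 0,"hand": 48},{"dp": [0,0,0],"spin": 0,"hand": 40},{"dp": [0,0,0],"spin": 0,"hand": 40}]'

```text
clock: 5.3
eef_pos: [0.4697, -0.2312, 0.1205]
tcp_rot: [0.139, 3.13, -0.006]
force: [-1.3, 2.1, 18.6]
width: 0.0405
finger_force: 16.1
```

Run:
```python
from h import *
plan((.466,-.2285,.113),84.9)
i,W,d=cloud("scene"); a=cv2.resize(i[110:250,160:290],None,fx=4,fy=4,interpolation=3)
j,W2,d=cloud("wrist"); a=np.hstack([a[:400],a[:400,:1]*0,j[:,:640]][:1]); save("g1.png",a)
```

```text
t 5.3 p [ 0.4697 -0.2312  0.1205] yaw 84.9 tilt [ 0.008  -0.0042 -1.    ] spin units 0.0 dp now [0.131 0.078 0.251] dp after spin [0.131 0.078 0.251] w 0.0405 ff 16.1 F [-1.3  2.1 18.6] q [-0.6  -0.14  1.93  0.    1.34 -2.08]
```

View pics/g1.png

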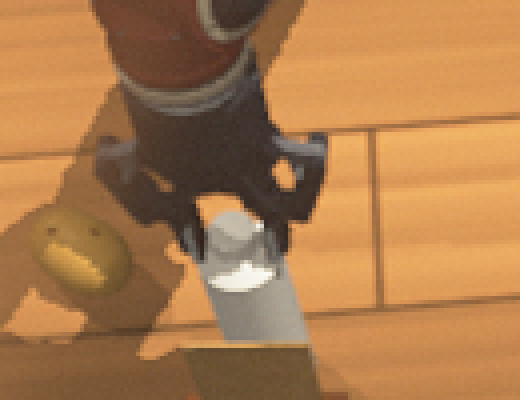

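The scene crop shows the fingertips pinching at the bottle's shoulder and neck, about (200–280, 240–270), rather than the body. The bottle is still upright. I'll open and re-measure.

Emit:
arm_command --series '[{"dp": [0,0,0],"spin": 0,"hand": 50},{"dp": [0,0,0],"spin": 0,"hand": 60},{"dp": [0,0,0],"spin": 0,"hand": 75},{"dp": [0,0,0],"spin": 0,"hand": 85},{"dp": [0,0,0],"spin": 0,"hand": 85}]'

```text
clock: 5.9
eef_pos: [0.4659, -0.2292, 0.1137]
tcp_rot: [-0.14, -3.137, -0.001]
force: [0.2, -0.0, 0.4]
width: 0.0852
finger_force: 0.0
```

Run:
```python
from h import *
plan((.466,-.2285,.113),84.9)
for n in("scene","wrist"):
    i,W,d=cloud(n); 
    if n=="scene": save("g2.png",cv2.resize(i[110:250,160:290],None,fx=4,fy=4,interpolation=3))
    hsv=cv2.cvtColor(i,cv2.COLOR_RGB2HSV); w=W.reshape(-1,3); c=(hsv.reshape(-1,3)[:,1]<60)
    near=(abs(w[:,0]-.466)<.06)&(abs(w[:,1]+.23)<.06)&c
    for z in np.arange(.10,.19,.006):
        s=w[near&(abs(w[:,2]-z)<.003)]
        if len(s)>4:
            r=cv2.minAreaRect((s[:,:2]*1000).astype(np.float32)); print(n,z.round(3),len(s),np.round(r[0],1),np.round(r[1],1))
```

```text
t 5.9 p [ 0.4659 -0.2292  0.1137] yaw 84.9 tilt [-1.e-03  7.e-04 -1.e+00] spin units -0.0 dp now [-0.001  0.023  0.023] dp after spin [-0.001  0.023  0.023] w 0.0852 ff 0.0 F [ 0.2 -0.   0.4] q [-0.6  -0.13  1.94 -0.    1.34 -2.08]
scene 0.1 23 [ 486.5 -223.4] [13.4 45.7]
scene 0.106 29 [ 486.4 -223.5] [17.8 48.8]
scene 0.112 27 [ 485.7 -222.8] [15.5 48.7]
scene 0.118 24 [ 486.1 -224.3] [17.  46.8]
scene 0.124 29 [ 484.5 -221. ] [15.3 48.4]
scene 0.13 25 [ 488.6 -224.8] [14.9 44. ]
scene 0.136 24 [ 486.2 -224.6] [16.  46.3]
scene 0.142 32 [ 485.1 -222.5] [16.  47.8]
scene 0.148 59 [ 475.9 -225. ] [35.9 50.3]
scene 0.154 105 [ 473.3 -226.6] [44.2 45.8]
scene 0.16 26 [ 475.2 -227.3] [23.7 33.5]
scene 0.166 21 [ 475.5 -227.6] [14.8 95.7]
scene 0.172 42 [ 468.5 -228. ] [31.2 97.2]
scene 0.178 80 [ 468.4 -228.2] [97.1 29.4]
scene 0.184 10 [ 473.8 -230.7] [96.5  9. ]
wrist 0.1 149 [ 470.6 -213.7] [79.8 35.8]
wrist 0.106 154 [ 471.5 -215. ] [78.5 37.6]
wrist 0.112 166 [ 470.4 -215. ] [76.4 35.8]
wrist 0.118 187 [ 448.  -226.5] [49.1 16.3]
wrist 0.124 211 [ 448.4 -227.4] [49.8 16.8]
wrist 0.13 222 [ 448.5 -227. ] [50.  17.1]
wrist 0.136 254 [ 448.1 -226.7] [49.2 16.5]
wrist 0.142 278 [ 447.8 -226.8] [48.5 15.7]
wrist 0.148 1366 [ 462.  -228.3] [52.7 44.5]
wrist 0.154 2607 [ 461.4 -229. ] [49.2 39.8]
wrist 0.16 447 [ 461.7 -228.7] [93.8 23.7]
wrist 0.166 622 [ 463.3 -228.7] [107.6  23.8]
wrist 0.172 737 [ 465.8 -229.5] [110.3  28.4]
wrist 0.178 3549 [ 466.4 -230.1] [109.8  29.9]
wrist 0.184 454 [ 465.  -229.9] [110.6  21.9]
```

View pics/g2.png

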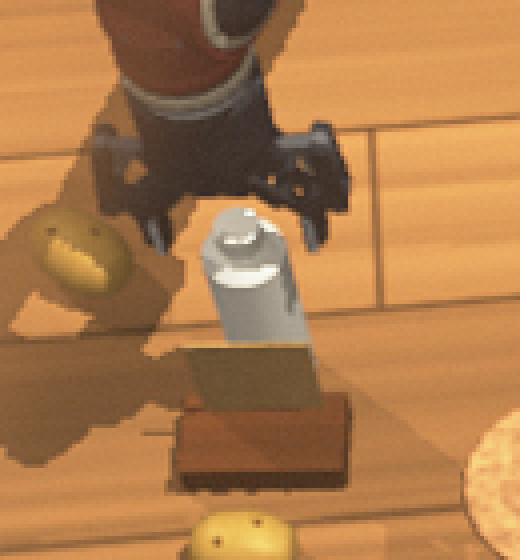

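The crop shows the bottle upright and unmoved, with the open fingertips at about (160,245) and (315,245). I'll measure where the fingertips really are.

Run:
```python
from h import *
i,W,d=cloud("scene")
for (x,y) in ((160,245),(158,235),(152,215),(315,245),(318,235),(325,215)):
    u,v=160+x/4,110+y/4; u,v=int(u),int(v); print((u,v),i[v,u],W[v,u].round(3))
dark=(i.max(2)<90); w=W[dark&(np.abs(W[...,0]-.46)<.08)&(np.abs(W[...,1]+.23)<.08)&(W[...,2]>.05)]
for z in np.arange(.09,.23,.01):
    s=w[abs(w[:,2]-z)<.005]
    if len(s): print(z.round(2),len(s),s.min(0).round(3),s.max(0).round(3))
i,W,d=cloud("wrist"); save("g3.png",i)
dark=(i.max(2)<90); w=W[dark&(np.abs(W[...,0]-.46)<.08)&(np.abs(W[...,1]+.23)<.08)&(W[...,2]>.05)]
for z in np.arange(.09,.23,.01):
    s=w[abs(w[:,2]-z)<.005]
    if len(s): print(z.round(2),len(s),s.min(0).round(3),s.max(0).round(3))
```

```text
(200, 171) [96 89 84] [ 0.476 -0.273  0.175]
(199, 168) [96 87 80] [ 0.473 -0.274  0.184]
(198, 163) [71 57 45] [ 0.474 -0.272  0.205]
(238, 171) [105 103  98] [ 0.481 -0.182  0.169]
(239, 168) [65 48 42] [ 0.479 -0.178  0.179]
(241, 163) [115  84  55] [ 0.33  -0.192 -0.005]
0.16 6 [ 0.453 -0.273  0.156] [ 0.462 -0.271  0.164]
0.17 19 [ 0.45  -0.283  0.165] [ 0.479 -0.174  0.175]
0.18 15 [ 0.458 -0.283  0.176] [ 0.479 -0.175  0.185]
0.19 11 [ 0.467 -0.283  0.186] [ 0.48  -0.175  0.194]
0.2 22 [ 0.461 -0.292  0.196] [ 0.485 -0.17   0.205]
0.21 133 [ 0.452 -0.299  0.205] [ 0.487 -0.157  0.215]
0.22 107 [ 0.456 -0.299  0.215] [ 0.487 -0.156  0.225]
0.23 90 [ 0.461 -0.29   0.225] [ 0.488 -0.158  0.235]
0.09 73 [ 0.504 -0.274  0.085] [ 0.513 -0.195  0.095]
0.1 168 [ 0.504 -0.274  0.095] [ 0.513 -0.195  0.105]
0.11 79 [ 0.505 -0.274  0.105] [ 0.513 -0.195  0.109]
0.12 5 [ 0.455 -0.253  0.116] [ 0.46  -0.203  0.124]
0.13 3 [ 0.454 -0.253  0.129] [ 0.46  -0.203  0.131]
0.14 5 [ 0.458 -0.204  0.136] [ 0.459 -0.203  0.144]
0.15 7 [ 0.458 -0.255  0.146] [ 0.478 -0.203  0.149]
0.16 446 [ 0.451 -0.282  0.157] [ 0.481 -0.18   0.165]
0.17 1241 [ 0.45  -0.285  0.165] [ 0.481 -0.174  0.175]
0.18 1480 [ 0.45  -0.285  0.175] [ 0.481 -0.173  0.185]
0.19 1457 [ 0.45  -0.285  0.185] [ 0.48  -0.173  0.195]
0.2 1612 [ 0.447 -0.3    0.195] [ 0.468 -0.157  0.205]
0.21 9648 [ 0.445 -0.303  0.205] [ 0.484 -0.155  0.215]
0.22 9337 [ 0.445 -0.303  0.215] [ 0.484 -0.155  0.225]
0.23 13885 [ 0.445 -0.301  0.225] [ 0.473 -0.156  0.235]
```

View pics/g3.png

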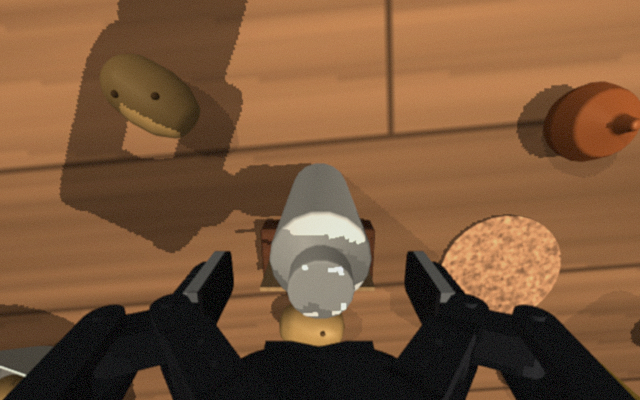

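The wrist view shows both open tips at about z = 0.157 for a reported TCP of 0.114, and the scene camera agrees. Allowing 13 mm for the swing, the real fingertips end about 30 mm short of the reported TCP. I'll command everything about 30 mm lower and watch the force.

Emit:
arm_command --series '[{"dp": [0,0.02,0.4],"spin": 0,"hand": 85},{"dp": [0,0,0.3],"spin": 0,"hand": 85},{"dp": [0,0,0],"spin": 0,"hand": 85}]'

```text
clock: 6.4
eef_pos: [0.4649, -0.2278, 0.0907]
tcp_rot: [-0.14, -3.135, -0.004]
force: [-0.4, 0.1, 0.1]
width: 0.0848
finger_force: 0.0
```

Emit:
arm_command --series '[{"dp": [0,0,0.15],"spin": 0,"hand": 85},{"dp": [0,0,0.1],"spin": 0,"hand": 85},{"dp": [0,0,0],"spin": 0,"hand": 85}]'

```text
clock: 6.7
eef_pos: [0.4661, -0.2287, 0.0854]
tcp_rot: [-0.14, -3.138, -0.001]
force: [0.1, -0.0, 0.4]
width: 0.0854
finger_force: 0.0
```

Run:
```python
from h import *
plan((.466,-.2285,.084),84.9)
for n in("scene","wrist"):
    i,W,d=cloud(n); dark=(i.max(2)<90); w=W[dark&(np.abs(W[...,0]-.46)<.04)&(np.abs(W[...,1]+.23)<.08)&(W[...,2]>.112)]
    for z in np.arange(.11,.22,.01):
        s=w[abs(w[:,2]-z)<.005]
        c=s[abs(s[:,1]+.2285)<.03]
        if len(s): print(n,z.round(2),len(s),len(c),s.min(0).round(3),s.max(0).round(3))
```

```text
t 6.7 p [ 0.4661 -0.2287  0.0854] yaw 84.9 tilt [-7.e-04  4.e-04 -1.e+00] spin units 0.0 dp now [0.005 0.005 0.046] dp after spin [0.005 0.005 0.046] w 0.0854 ff 0.0 F [ 0.1 -0.   0.4] q [-0.6  -0.1   1.96 -0.    1.28 -2.08]
scene 0.13 5 0 [ 0.451 -0.273  0.129] [ 0.468 -0.272  0.134]
scene 0.14 14 0 [ 0.452 -0.283  0.135] [ 0.482 -0.175  0.145]
scene 0.15 15 0 [ 0.456 -0.282  0.146] [ 0.478 -0.174  0.154]
scene 0.16 15 0 [ 0.462 -0.282  0.155] [ 0.479 -0.174  0.164]
scene 0.17 18 0 [ 0.467 -0.293  0.166] [ 0.484 -0.172  0.175]
scene 0.18 119 0 [ 0.453 -0.302  0.175] [ 0.487 -0.156  0.185]
scene 0.19 98 8 [ 0.453 -0.3    0.185] [ 0.486 -0.155  0.195]
scene 0.2 113 38 [ 0.458 -0.297  0.195] [ 0.488 -0.158  0.205]
scene 0.21 85 46 [ 0.463 -0.297  0.205] [ 0.488 -0.157  0.215]
wrist 0.11 3 3 [ 0.454 -0.253  0.112] [ 0.458 -0.204  0.115]
wrist 0.12 3 3 [ 0.455 -0.253  0.116] [ 0.46  -0.203  0.117]
wrist 0.13 289 0 [ 0.451 -0.276  0.129] [ 0.48  -0.18   0.135]
wrist 0.14 1077 13 [ 0.451 -0.284  0.135] [ 0.481 -0.173  0.145]
wrist 0.15 1430 12 [ 0.45  -0.285  0.145] [ 0.481 -0.173  0.155]
wrist 0.16 1480 9 [ 0.45  -0.285  0.155] [ 0.481 -0.173  0.165]
wrist 0.17 1401 106 [ 0.448 -0.297  0.165] [ 0.469 -0.16   0.175]
wrist 0.18 8181 16 [ 0.446 -0.303  0.175] [ 0.485 -0.154  0.185]
wrist 0.19 9216 1659 [ 0.445 -0.302  0.185] [ 0.484 -0.155  0.195]
wrist 0.2 13830 6641 [ 0.445 -0.301  0.195] [ 0.474 -0.155  0.205]
wrist 0.21 8456 6196 [ 0.444 -0.3    0.205] [ 0.464 -0.157  0.215]
```

Emit:
arm_command --series '[{"dp": [0,0,0],"spin": 0,"hand": 60},{"dp": [0,0,0],"spin": 0,"hand": 50},{"dp": [0,0,0],"spin": 0,"hand": 40},{"dp": [0,0,0],"spin": 0,"hand": 30},{"dp": [0,0,0],"spin": 0,"hand": 30}]'

```text
clock: 7.3
eef_pos: [0.467, -0.2291, 0.0867]
tcp_rot: [0.14, 3.137, -0.001]
force: [1.6, 1.4, 4.2]
width: 0.052
finger_force: 63.6
```

Emit:
arm_command --series '[{"dp": [0,0,0],"spin": 0,"hand": 30},{"dp": [0,0,0],"spin": 0,"hand": 30}]'

```text
clock: 7.5
eef_pos: [0.467, -0.2291, 0.0867]
tcp_rot: [0.14, 3.137, -0.001]
force: [0.1, 0.9, 6.6]
width: 0.0525
finger_force: 63.6
```

Emit:
arm_command --series '[{"dp": [0,0,-0.3],"spin": 0,"hand": 30},{"dp": [0,0,-0.5],"spin": 0,"hand": 30},{"dp": [0,0,-0.8],"spin": 0,"hand": 30},{"dp": [0,0,-0.8],"spin": 0,"hand": 30},{"dp": [0,0,-0.7],"spin": 0,"hand": 30}]'

```text
clock: 8.0
eef_pos: [0.466, -0.2287, 0.1802]
tcp_rot: [-0.14, -3.138, -0.0]
force: [-0.5, -0.2, -3.1]
width: 0.0521
finger_force: 63.4
```

Emit:
arm_command --series '[{"dp": [0,0.3,0],"spin": 0,"hand": 30},{"dp": [0,0.7,0],"spin": 0,"hand": 30},{"dp": [0,0.8,0],"spin": 0,"hand": 30},{"dp": [0,0.8,0],"spin": 0,"hand": 30},{"dp": [0,0.8,0],"spin": 0,"hand": 30}]'

```text
clock: 8.5
eef_pos: [0.4743, -0.1253, 0.1771]
tcp_rot: [-0.14, -3.136, -0.002]
force: [-0.2, -0.0, -3.5]
width: 0.0525
finger_force: 63.5
```

Emit:
arm_command --series '[{"dp": [0,0.4,0],"spin": 0,"hand": 30},{"dp": [0,0.2,0],"spin": 0,"hand": 30},{"dp": [0,0,0],"spin": 0,"hand": 30}]'

```text
clock: 8.8
eef_pos: [0.4767, -0.1088, 0.1783]
tcp_rot: [-0.138, -3.138, 0.0]
force: [0.1, -0.6, -2.7]
width: 0.0524
finger_force: 63.7
```

Run:
```python
from h import *
plan((.575,-.043,.18),84.9)
i,W,d=cloud("top"); hsv=cv2.cvtColor(i,cv2.COLOR_RGB2HSV)
np.savez("top2.npz",i=i,W=W); save("t2.png",i)
w=cloud("wrist")[1].reshape(-1,3)
for lo,hi in ((.003,.0085),):
    s=w[(w[:,2]>lo)&(w[:,2]<hi)&(abs(w[:,0]-.575)<.085)&(abs(w[:,1]+.043)<.085)]; print(len(s)); 
    if len(s)>9: print(s.mean(0),cv2.minEnclosingCircle((s[:,:2]*1000).astype(np.float32)))
```

```text
t 8.8 p [ 0.4767 -0.1088  0.1783] yaw 84.96 tilt [-0.001  0.    -1.   ] spin units 0.007 dp now [-3.071  2.473 -0.057] dp after spin [-3.068  2.477 -0.057] w 0.0524 ff 63.7 F [ 0.1 -0.6 -2.7] q [-0.38 -0.27  1.94 -0.    1.47 -1.86]
2633
[ 0.55311492 -0.01975187  0.0038529 ] ((568.6427612304688, -33.33653259277344), 62.834564208984375)
```

Emit:
arm_command --series '[{"dp": [-0.4,0.32,0],"spin": 0,"hand": 30},{"dp": [-0.7,0.57,0],"spin": 0,"hand": 30},{"dp": [-0.8,0.64,0],"spin": 0,"hand": 30},{"dp": [-0.7,0.57,0],"spin": 0,"hand": 30},{"dp": [-0.47,0.37,0],"spin": 0,"hand": 30}]'

```text
clock: 9.4
eef_pos: [0.5774, -0.0428, 0.1787]
tcp_rot: [0.14, 3.138, 0.001]
force: [-0.3, 0.5, -3.3]
width: 0.0527
finger_force: 63.8
```

Emit:
arm_command --series '[{"dp": [0,0,0],"spin": 0,"hand": 30},{"dp": [0,0,0.8],"spin": 0,"hand": 30},{"dp": [0,0,0.9],"spin": 0,"hand": 30},{"dp": [0,0,0.6],"spin": 0,"hand": 30},{"dp": [0,0,0.3],"spin": 0,"hand": 30}]'

```text
clock: 9.9
eef_pos: [0.5738, -0.0439, 0.0983]
tcp_rot: [-0.141, -3.134, -0.001]
force: [-0.7, 0.7, -4.2]
width: 0.0519
finger_force: 63.8
```

Emit:
arm_command --series '[{"dp": [0,0,0.15],"spin": 0,"hand": 30},{"dp": [0,0,0.05],"spin": 0,"hand": 30},{"dp": [0,0,0],"spin": 0,"hand": 30}]'

```text
clock: 10.2
eef_pos: [0.5761, -0.044, 0.0959]
tcp_rot: [0.14, 3.137, -0.0]
force: [0.2, 0.4, -3.1]
width: 0.0521
finger_force: 63.8
```

Run:
```python
from h import *
plan((.575,-.043,.09),84.9)
i,W,d=cloud("scene"); w=W[(np.abs(W[...,0]-.575)<.08)&(np.abs(W[...,1]+.043)<.08)]
s=w[(w[:,2]>.003)&(w[:,2]<.0085)]; print("mat",cv2.minEnclosingCircle((s[:,:2]*1000).astype(np.float32)))
hs=cv2.cvtColor(i,cv2.COLOR_RGB2HSV)[...,1]; b=(hs<60)&(np.abs(W[...,0]-.575)<.05)&(np.abs(W[...,1]+.043)<.04)
for z in(.01,.02,.05,.1): 
    s=W[b&(np.abs(W[...,2]-z)<.006)]; print(z,len(s), s.min(0).round(3) if len(s) else'',s.max(0).round(3) if len(s) else '')
```

```text
t 10.2 p [ 0.5761 -0.044   0.0959] yaw 84.89 tilt [ 1.6e-03 -4.0e-04 -1.0e+00] spin units -0.001 dp now [0.039 0.028 0.198] dp after spin [0.039 0.028 0.198] w 0.0521 ff 63.8 F [ 0.2  0.4 -3.1] q [-0.2   0.03  1.82 -0.    1.3  -1.69]
mat ((567.14306640625, -51.91101837158203), 93.95435333251953)
0.01 5 [ 0.6   -0.046  0.011] [ 0.603 -0.033  0.015]
0.02 36 [ 0.589 -0.066  0.014] [ 0.605 -0.021  0.026]
0.05 44 [ 0.588 -0.068  0.044] [ 0.606 -0.021  0.056]
0.1 38 [ 0.588 -0.068  0.094] [ 0.605 -0.021  0.106]
```

Force is still −3, so the bottle hasn't touched. I'll lower it in small steps.

Emit:
arm_command --series '[{"dp": [0,0,0.08],"spin": 0,"hand": 30},{"dp": [0,0,0],"spin": 0,"hand": 30}]'

```text
clock: 10.45
eef_pos: [0.5756, -0.0437, 0.0929]
tcp_rot: [0.14, 3.138, -0.0]
force: [-0.9, -0.4, -3.4]
width: 0.0523
finger_force: 63.8
```

Emit:
arm_command --series '[{"dp": [0,0,0.06],"spin": 0,"hand": 30},{"dp": [0,0,0],"spin": 0,"hand": 30}]'

```text
clock: 10.65
eef_pos: [0.576, -0.0437, 0.0917]
tcp_rot: [0.14, 3.137, -0.0]
force: [0.4, 1.0, 0.5]
width: 0.0524
finger_force: 64.1
```

Emit:
arm_command --series '[{"dp": [0,0,0],"spin": 0,"hand": 54},{"dp": [0,0,0],"spin": 0,"hand": 58},{"dp": [0,0,0],"spin": 0,"hand": 66},{"dp": [0,0,0],"spin": 0,"hand": 85},{"dp": [0,0,0],"spin": 0,"hand": 85}]'

```text
clock: 11.15
eef_pos: [0.5754, -0.0437, 0.0907]
tcp_rot: [0.14, 3.138, -0.0]
force: [-0.3, 0.1, 0.0]
width: 0.0852
finger_force: 0.0
```

Emit:
arm_command --series '[{"dp": [0,0,0],"spin": 0,"hand": 85},{"dp": [0,0,-0.5],"spin": 0,"hand": 85},{"dp": [0,0,-0.8],"spin": 0,"hand": 85},{"dp": [0,0,-1],"spin": 0,"hand": 85},{"dp": [0,0,-1],"spin": 0,"hand": 85}]'

```text
clock: 11.65
eef_pos: [0.5753, -0.0437, 0.1918]
tcp_rot: [0.14, 3.138, -0.0]
force: [1.0, 0.1, 0.2]
width: 0.0848
finger_force: 0.0
```

Emit:
arm_command --series '[{"dp": [0,0,-1],"spin": 0,"hand": 85},{"dp": [0,0,-1],"spin": 0,"hand": 85},{"dp": [0,0,-0.7],"spin": 0,"hand": 85},{"dp": [0,0,0],"spin": 0,"hand": 85}]'

```text
clock: 12.05
eef_pos: [0.5774, -0.044, 0.2766]
tcp_rot: [0.139, 3.13, -0.002]
force: [0.3, -0.4, 1.0]
width: 0.0849
finger_force: 0.0
```

Run:
```python
from h import *
plan((.561,.2015,.25),160.3)
for n in ("top","scene"):
    i,W,d=cloud(n); w=W[(np.abs(W[...,0]-.575)<.04)&(np.abs(W[...,1]+.043)<.04)]; s=w[(w[:,2]>.168)&(w[:,2]<.19)]; print(n,len(s),s.mean(0),cv2.minAreaRect((s[:,:2]*1000).astype(np.float32))) if len(s) else None
i,W,d=cloud("wrist"); np.savez("w2.npz",i=i,W=W); save("w2.png",i)
w=W[(np.abs(W[...,0]-.561)<.08)&(np.abs(W[...,1]-.2015)<.08)]
for lo,hi in((.02,.03),(.069,.08),(.12,.145),(.132,.145)):
    s=w[(w[:,2]>lo)&(w[:,2]<hi)]
    if len(s)>4: r=cv2.minAreaRect((s[:,:2]*1000).astype(np.float32)); print(lo,len(s),r,s.max(0))
```

```text
t 12.05 p [ 0.5774 -0.044   0.2766] yaw 84.91 tilt [ 0.0089 -0.0018 -1.    ] spin units -9.424 dp now [1.271 8.104 0.887] dp after spin [-7.522  3.273  0.887] w 0.0849 ff 0.0 F [ 0.3 -0.4  1. ] q [-0.2  -0.1   1.63 -0.    1.6  -1.69]
top 102 [ 0.57170358 -0.04397876  0.18183605] ((571.1380004882812, -43.57270812988281), (29.107891082763672, 21.885272979736328), 79.3630599975586)
scene 133 [ 0.58008218 -0.0442765   0.18005749] ((577.7733154296875, -44.0872917175293), (26.20916748046875, 30.172657012939453), 81.68711853027344)
0.02 3081 ((561.3826904296875, 204.5100860595703), (119.87052917480469, 69.89156341552734), 70.06878662109375) [0.6125535  0.2690386  0.02988629]
0.069 263 ((563.6989135742188, 204.1022491455078), (99.39417266845703, 22.69515609741211), 61.15350341796875) [0.58003332 0.25257313 0.07995007]
0.12 694 ((560.6439208984375, 202.33946228027344), (27.738039016723633, 47.696414947509766), 70.28887939453125) [0.58683574 0.22324065 0.136768  ]
0.132 406 ((560.9411010742188, 202.59197998046875), (27.23413848876953, 47.32913589477539), 70.03347778320312) [0.58683574 0.22256419 0.136768  ]
```

The bottle stands upright at the mat's centre, cap at 0.183 m as expected. Next is the peg at (0.561, 0.2025), with the strip's yaw at 70.1°.

Emit:
arm_command --series '[{"dp": [0,0,0],"spin": 1,"hand": 85},{"dp": [0,0,0],"spin": 1,"hand": 85},{"dp": [0,0,0],"spin": 1,"hand": 85},{"dp": [0,0,0],"spin": 1,"hand": 85},{"dp": [0,0,0],"spin": 1,"hand": 85}]'

```text
clock: 12.7
eef_pos: [0.5743, -0.0435, 0.268]
tcp_rot: [-1.211, -2.894, 0.001]
force: [0.0, 0.1, -0.8]
width: 0.0852
finger_force: 0.0
```

Emit:
arm_command --series '[{"dp": [0,0,0],"spin": 1,"hand": 85},{"dp": [0,0,0],"spin": 1,"hand": 85},{"dp": [0,0,0],"spin": 1,"hand": 85},{"dp": [0,0,0],"spin": 1,"hand": 85},{"dp": [0,0,0],"spin": 1,"hand": 85}]'

```text
clock: 13.2
eef_pos: [0.5743, -0.0435, 0.268]
tcp_rot: [-2.129, -2.306, 0.003]
force: [0.2, -0.5, -0.3]
width: 0.0851
finger_force: 0.0
```

Emit:
arm_command --series '[{"dp": [0,0,0],"spin": 1,"hand": 85},{"dp": [0,0,0],"spin": 1,"hand": 85},{"dp": [0,0,0],"spin": 1,"hand": 85},{"dp": [0,0,0],"spin": 0.1,"hand": 85},{"dp": [0,0,0],"spin": 0,"hand": 85}]'

```text
clock: 13.7
eef_pos: [0.5747, -0.0435, 0.269]
tcp_rot: [-2.568, -1.806, 0.003]
force: [0.1, 0.4, 0.6]
width: 0.085
finger_force: 0.0
```

Run:
```python
from h import *
plan((.561,.2025,.18),-19.9)
```

```text
t 13.7 p [ 0.5747 -0.0435  0.269 ] yaw -19.76 tilt [-2.6e-03  6.0e-04 -1.0e+00] spin units 0.018 dp now [ 7.564 -3.202  2.967] dp after spin [ 7.556 -3.221  2.967] w 0.085 ff 0.0 F [0.1 0.4 0.6] q [-0.2  -0.09  1.64  0.    1.6   0.14]
```

Emit:
arm_command --series '[{"dp": [0.8,-0.34,0],"spin": 0.02,"hand": 85},{"dp": [0.9,-0.38,0],"spin": 0,"hand": 85},{"dp": [0.9,-0.38,0],"spin": 0,"hand": 85},{"dp": [0.9,-0.38,0],"spin": 0,"hand": 85},{"dp": [0.9,-0.38,0],"spin": 0,"hand": 85}]'

```text
clock: 14.2
eef_pos: [0.5677, 0.1006, 0.27]
tcp_rot: [-2.572, -1.803, 0.001]
force: [1.2, -0.9, 0.2]
width: 0.0847
finger_force: 0.0
```

Emit:
arm_command --series '[{"dp": [0.9,-0.38,0],"spin": 0,"hand": 85},{"dp": [0.9,-0.38,0.4],"spin": 0,"hand": 85},{"dp": [0.9,-0.38,0.6],"spin": 0,"hand": 85},{"dp": [0.45,-0.22,0.6],"spin": 0,"hand": 85},{"dp": [0,0,0.4],"spin": 0,"hand": 85}]'

```text
clock: 14.7
eef_pos: [0.5609, 0.2037, 0.2083]
tcp_rot: [-2.569, -1.806, 0.004]
force: [-0.4, -0.7, -1.0]
width: 0.0849
finger_force: 0.0
```

Emit:
arm_command --series '[{"dp": [0,0,0],"spin": 0,"hand": 85},{"dp": [0,0,0],"spin": 0,"hand": 85}]'

```text
clock: 14.9
eef_pos: [0.5624, 0.2013, 0.2107]
tcp_rot: [2.574, 1.8, -0.001]
force: [-0.1, 0.7, 0.8]
width: 0.0851
finger_force: 0.0
```

Run:
```python
from h import *
i,W,d=cloud("wrist"); save("w3.png",i)
w=W[(np.abs(W[...,0]-.561)<.07)&(np.abs(W[...,1]-.2015)<.07)]
sat=cv2.cvtColor(i,cv2.COLOR_RGB2HSV)[...,1][(np.abs(W[...,0]-.561)<.07)&(np.abs(W[...,1]-.2015)<.07)]; 
for lo,hi in((.02,.03),(.12,.145),(.132,.145)):
    s=w[(w[:,2]>lo)&(w[:,2]<hi)&(sat>50)]
    if len(s)>4: r=cv2.minAreaRect((s[:,:2]*1000).astype(np.float32)); print(lo,len(s),r,s.max(0))
plan((.561,.2025,.074),-19.9)
```

```text
0.02 3378 ((561.9348754882812, 205.31585693359375), (118.9720230102539, 69.9563980102539), 70.09418487548828) [0.6138803  0.27139872 0.02666315]
0.12 786 ((561.2562255859375, 203.44696044921875), (26.20989227294922, 46.86402130126953), 70.85810852050781) [0.58700738 0.22279029 0.13654317]
0.132 518 ((561.1874389648438, 203.24867248535156), (25.790103912353516, 46.86402130126953), 70.85810852050781) [0.58700738 0.22279029 0.13654317]
t 14.95 p [0.5628 0.2013 0.2116] yaw -20.1 tilt [ 0.0012 -0.     -1.    ] spin units -0.025 dp now [ 0.015 -0.071  4.587] dp after spin [ 0.015 -0.071  4.587] w 0.0852 ff 0.0 F [-0.4 -1.1  0.9] q [ 0.22 -0.02  1.67 -0.    1.49  0.57]
```

View pics/w3.png

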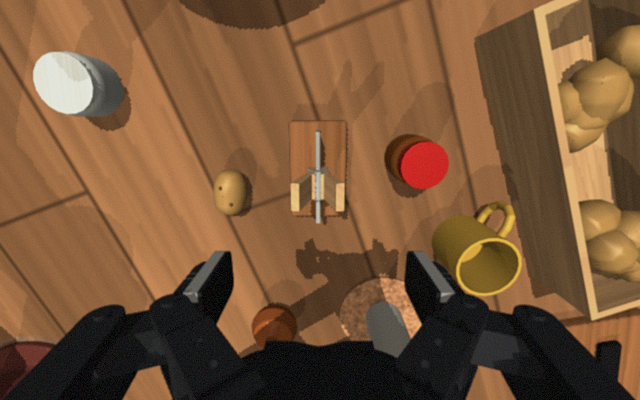

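The wrist view shows the peg at (318,190) centred between the fingertips (230 and 408) and the strip aligned with the image's vertical. I'll descend.

Emit:
arm_command --series '[{"dp": [0.03,-0.06,0.8],"spin": 0,"hand": 85},{"dp": [0,0,0.8],"spin": 0,"hand": 85},{"dp": [0,0,0.8],"spin": 0,"hand": 85},{"dp": [0,0,0.8],"spin": 0,"hand": 80},{"dp": [0,0,0.6],"spin": 0,"hand": 70}]'

```text
clock: 15.45
eef_pos: [0.5614, 0.2027, 0.0966]
tcp_rot: [2.575, 1.799, 0.001]
force: [-0.4, -0.4, -0.3]
width: 0.0703
finger_force: 0.0
```

Emit:
arm_command --series '[{"dp": [0,0,0.5],"spin": 0,"hand": 65},{"dp": [0,0,0.2],"spin": 0,"hand": 60},{"dp": [0,0,0],"spin": 0,"hand": 60},{"dp": [0,0,0],"spin": 0,"hand": 60}]'

```text
clock: 15.85
eef_pos: [0.5618, 0.2037, 0.077]
tcp_rot: [2.574, 1.8, 0.003]
force: [-0.6, -0.2, 0.1]
width: 0.0603
finger_force: 0.0
```

Run:
```python
from h import *
plan((.561,.203,.075),-19.9)
for n in("wrist","scene"):
    i,W,d=cloud(n); dark=(i.max(2)<100)&(i.max(2).astype(int)-i.min(2)<25)
    t=np.radians(-19.9); ax=np.array([np.cos(t),np.sin(t)])
    a=(W[...,:2]-[.561,.203])@ax; b=(W[...,:2]-[.561,.203])@[-ax[1],ax[0]]
    m=dark&(abs(a)<.055)&(abs(b)<.025)&(W[...,2]>.08)&(W[...,2]<.16)
    for z in np.arange(.09,.155,.008):
        k=m&(abs(W[...,2]-z)<.004)
        if k.sum(): 
            q=a[k]; print(n,z.round(3),k.sum(),"L",(q[q<0].min().round(4),q[q<0].max().round(4)) if (q<0).any() else '',"R",(q[q>0].min().round(4),q[q>0].max().round(4)) if (q>0).any() else '')
    t=(abs(a)<.03)&(abs(b)<.016)&(W[...,2]>.13)&(W[...,2]<.145)&~dark
    if t.sum(): print(n,"tails a",a[t].min(),a[t].max(),"b",b[t].min(),b[t].max())
```

```text
t 15.85 p [0.5618 0.2037 0.077 ] yaw -20.07 tilt [ 2.e-03  4.e-04 -1.e+00] spin units -0.021 dp now [-0.032 -0.017  0.066] dp after spin [-0.032 -0.017  0.066] w 0.0603 ff 0.0 F [-0.6 -0.2  0.1] q [ 0.22  0.09  1.78 -0.    1.26  0.57]
wrist 0.09 17 L (np.float64(-0.0027), np.float64(-0.0004)) R (np.float64(0.0002), np.float64(0.0042))
wrist 0.114 96 L (np.float64(-0.0314), np.float64(-0.0293)) R (np.float64(0.0302), np.float64(0.0307))
wrist 0.122 431 L (np.float64(-0.0422), np.float64(-0.0293)) R (np.float64(0.0301), np.float64(0.0431))
wrist 0.13 604 L (np.float64(-0.0428), np.float64(-0.0292)) R (np.float64(0.03), np.float64(0.0436))
wrist 0.138 717 L (np.float64(-0.0427), np.float64(-0.0292)) R (np.float64(0.0301), np.float64(0.0441))
wrist 0.146 719 L (np.float64(-0.0427), np.float64(-0.029)) R (np.float64(0.03), np.float64(0.0433))
wrist 0.154 832 L (np.float64(-0.0521), np.float64(-0.0293)) R (np.float64(0.0301), np.float64(0.0531))
wrist tails a -0.02989149600924002 0.024266855450221905 b -0.01337437741442792 0.013878041865694416
scene 0.122 1 L  R (np.float64(0.0367), np.float64(0.0367))
scene 0.13 6 L  R (np.float64(0.0429), np.float64(0.0443))
scene tails a -0.013803100059463683 0.024662195329043814 b -0.013055270184630763 -0.004862805048006235
```

Emit:
arm_command --series '[{"dp": [0,0,0],"spin": 0,"hand": 50},{"dp": [0,0,0],"spin": 0,"hand": 45},{"dp": [0,0,0],"spin": 0,"hand": 40},{"dp": [0,0,0],"spin": 0,"hand": 35},{"dp": [0,0,0],"spin": 0,"hand": 30}]'

```text
clock: 16.45
eef_pos: [0.5607, 0.2037, 0.0755]
tcp_rot: [-2.574, -1.801, 0.0]
force: [0.2, -0.4, -0.7]
width: 0.0301
finger_force: 8.1
```

Emit:
arm_command --series '[{"dp": [0,0,0],"spin": 0,"hand": 26},{"dp": [0,0,0],"spin": 0,"hand": 22},{"dp": [0,0,0],"spin": 0,"hand": 15},{"dp": [0,0,0],"spin": 0,"hand": 10},{"dp": [0,0,0],"spin": 0,"hand": 10}]'

```text
clock: 16.95
eef_pos: [0.5609, 0.2037, 0.0757]
tcp_rot: [2.574, 1.801, 0.0]
force: [-0.4, 0.3, -0.8]
width: 0.0224
finger_force: 62.9
```

Run:
```python
from h import *
plan((.561,.203,.075),-19.9)
i,W,d=cloud("wrist"); i2=cloud("scene")[0]
save("p1.png",np.hstack([cv2.resize(i[100:350,200:440],(480,500)),cv2.resize(i2[150:250,360:420],(300,500),interpolation=3)]))
```

```text
t 16.95 p [0.5609 0.2037 0.0757] yaw -20.06 tilt [ 0. -0. -1.] spin units -0.02 dp now [-0.019  0.011  0.023] dp after spin [-0.019  0.011  0.023] w 0.0224 ff 62.9 F [-0.4  0.3 -0.8] q [ 0.22  0.09  1.78 -0.    1.26  0.57]
```

View pics/p1.png

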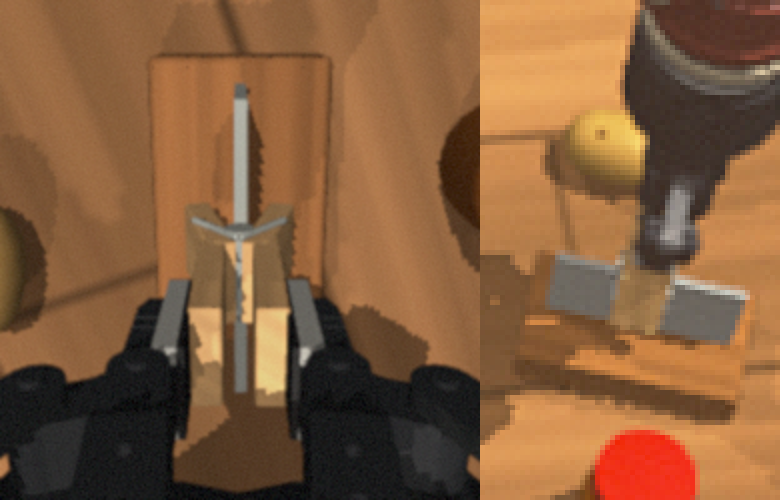

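The view shows the peg squeezed open between the pads with its tails parallel, the strip running clear between the jaws and the pegged block undisturbed. I'll lift.

Emit:
arm_command --series '[{"dp": [0,0,-0.2],"spin": 0,"hand": 10},{"dp": [0,0,-0.5],"spin": 0,"hand": 10},{"dp": [0,0,-0.8],"spin": 0,"hand": 10},{"dp": [0,0,-0.8],"spin": 0,"hand": 10},{"dp": [0,0,-0.8],"spin": 0,"hand": 10}]'

```text
clock: 17.55
eef_pos: [0.5612, 0.2038, 0.1713]
tcp_rot: [2.574, 1.8, 0.002]
force: [-0.3, -1.0, -0.2]
width: 0.022
finger_force: 62.9
```

Emit:
arm_command --series '[{"dp": [0,0,-0.8],"spin": 0,"hand": 10},{"dp": [0,0,-0.8],"spin": 0,"hand": 10},{"dp": [0,0,-0.5],"spin": -0.9,"hand": 10},{"dp": [0,0,-0.3],"spin": -0.95,"hand": 10},{"dp": [0,0,0],"spin": 0,"hand": 10}]'

```text
clock: 18.05
eef_pos: [0.5621, 0.204, 0.2446]
tcp_rot: [2.319, 2.115, 0.008]
force: [0.1, -0.0, -0.4]
width: 0.0224
finger_force: 62.9
```

Emit:
arm_command --series '[{"dp": [0,0,0],"spin": 0,"hand": 10}]'

```text
clock: 18.15
eef_pos: [0.561, 0.2037, 0.2415]
tcp_rot: [2.323, 2.114, 0.002]
force: [0.6, 0.4, -1.6]
width: 0.0218
finger_force: 62.9
```

Run:
```python
from h import *
plan((.509,-.235,.241),-5.1)
o,p,M=pose()
for n in("wrist","scene","top"):
    i,W,d=cloud(n); L=(W-p)@M   # tool coords
    s=cv2.cvtColor(i,cv2.COLOR_RGB2HSV); wood=(s[...,1]>50)
    m=wood&(abs(L[...,0])<.03)&(abs(L[...,1])<.04)&(L[...,2]>-.08)&(L[...,2]<.06)
    if m.sum(): q=L[m]; print(n,m.sum(),"tool min",np.percentile(q,1,axis=0).round(4),"max",np.percentile(q,99,axis=0).round(4))
    for z in np.arange(-.066,.04,.012):
        k=m&(abs(L[...,2]-z)<.006)
        if k.sum()>3: q=L[k]; print("  z",z.round(3),k.sum(),"x",q[:,0].min().round(4),q[:,0].max().round(4),"y",q[:,1].min().round(4),q[:,1].max().round(4))
```

```text
t 18.15 p [0.561  0.2037 0.2415] yaw -5.41 tilt [ 1.2e-03  2.0e-04 -1.0e+00] spin units -0.039 dp now [-14.722  -0.345   0.018] dp after spin [-14.72   -0.425   0.018] w 0.0218 ff 62.9 F [ 0.6  0.4 -1.6] q [ 0.22 -0.04  1.63 -0.    1.54  0.32]
wrist 5368 tool min [-0.013  -0.0331 -0.0794] max [0.0133 0.0325 0.0257]
  z -0.066 369 x -0.0117 0.0125 y -0.0283 0.0283
  z -0.054 2016 x -0.0141 0.0126 y -0.0247 0.0245
  z -0.042 488 x -0.0001 0.0126 y -0.0246 0.0246
  z -0.03 355 x -0.013 0.0126 y -0.0176 0.0174
  z -0.018 320 x -0.0131 0.0128 y -0.0118 0.0119
  z -0.006 538 x -0.0143 0.0142 y -0.0117 0.0121
  z 0.006 187 x -0.0036 0.0141 y -0.0153 0.0157
  z 0.018 329 x -0.0132 0.0125 y -0.0185 0.0188
  z 0.03 97 x -0.0124 0.0122 y -0.0193 0.0196
scene 359 tool min [-0.016  -0.0182 -0.0791] max [0.0114 0.0254 0.0295]
  z -0.066 11 x -0.0128 -0.0095 y -0.0188 0.0201
  z -0.054 52 x -0.0148 0.0108 y -0.0177 0.0276
  z -0.042 38 x -0.0147 0.0107 y -0.0081 0.0254
  z -0.03 22 x -0.0148 0.0091 y -0.0119 0.0219
  z -0.018 41 x -0.015 0.0111 y -0.0102 0.0149
  z -0.006 49 x -0.0171 0.0114 y -0.0122 0.0142
  z 0.006 51 x -0.015 0.0135 y -0.0119 0.0173
  z 0.018 58 x -0.0152 0.0106 y -0.0146 0.0204
  z 0.03 24 x -0.0144 0.0113 y -0.0183 0.0214
```

Emit:
arm_command --series '[{"dp": [-0.6,-0.02,0],"spin": -0.04,"hand": 10},{"dp": [-0.8,-0.02,0],"spin": 0,"hand": 10},{"dp": [-0.9,-0.03,0],"spin": 0,"hand": 10},{"dp": [-0.9,-0.03,0],"spin": 0,"hand": 10},{"dp": [-0.9,-0.03,0],"spin": 0,"hand": 10}]'

```text
clock: 18.8
eef_pos: [0.5456, 0.0806, 0.2398]
tcp_rot: [-2.315, -2.122, 0.002]
force: [0.1, -0.4, -1.4]
width: 0.0222
finger_force: 62.9
```

Emit:
arm_command --series '[{"dp": [-0.9,-0.03,0],"spin": 0,"hand": 10},{"dp": [-0.9,-0.03,0],"spin": 0,"hand": 10},{"dp": [-0.9,-0.03,0],"spin": 0,"hand": 10},{"dp": [-0.9,-0.03,0],"spin": 0,"hand": 10},{"dp": [-0.9,-0.03,0],"spin": 0,"hand": 10}]'

```text
clock: 19.3
eef_pos: [0.5295, -0.0536, 0.2399]
tcp_rot: [-2.315, -2.122, 0.001]
force: [-0.3, -0.2, -0.6]
width: 0.0219
finger_force: 62.9
```

Emit:
arm_command --series '[{"dp": [-0.9,-0.03,0],"spin": 0,"hand": 10},{"dp": [-0.9,-0.03,0],"spin": 0,"hand": 10},{"dp": [-0.9,-0.03,0],"spin": 0,"hand": 10},{"dp": [-0.9,-0.03,0],"spin": 0,"hand": 10},{"dp": [-0.9,-0.03,0],"spin": 0,"hand": 10}]'

```text
clock: 19.8
eef_pos: [0.5135, -0.1876, 0.2399]
tcp_rot: [-2.315, -2.121, 0.001]
force: [0.3, 0.2, -0.2]
width: 0.0219
finger_force: 62.9
```

Emit:
arm_command --series '[{"dp": [-0.7,-0.02,0],"spin": 0,"hand": 10},{"dp": [-0.3,-0.01,0],"spin": 0,"hand": 10},{"dp": [0,0,0],"spin": 0,"hand": 10},{"dp": [0,0,0],"spin": 0,"hand": 10}]'

```text
clock: 20.2
eef_pos: [0.5106, -0.2159, 0.2403]
tcp_rot: [-2.314, -2.123, -0.0]
force: [0.5, 1.0, -0.4]
width: 0.0221
finger_force: 62.9
```

```bash
cat > m.py <<'E'
from h import *
plan((.509,-.235,.1147),-5.1)
o,p,M=pose()
for n in("wrist","top","scene"):
    i,W,d=cloud(n); L=(W-p)@M; s=cv2.cvtColor(i,cv2.COLOR_RGB2HSV)
    # card top edge
    c=(abs(W[...,0]-.51)<.015)&(abs(W[...,1]+.235)<.045)&(W[...,2]>.101)&(W[...,2]<.113)
    if c.sum()>20:
        q=W[c]; print(n,"card n",c.sum(),"fit",np.polyfit(q[:,1]+.235,q[:,0],1).round(4),"y",np.percentile(q[:,1],[1,99]).round(4),"ztop",np.percentile(q[:,2],98).round(4))
        q=L[c]; k=abs(q[:,0])<.03; print("   in tool y: ",np.percentile(q[k,1],[2,50,98]).round(4) if k.any() else '')
    w=(s[...,1]>50)&(abs(L[...,0])<.0145)&(abs(L[...,1])<.022)
    k=w&(L[...,2]>-.066)&(L[...,2]<-.046); 
    if k.sum()>3: print("   tail top z",np.percentile(L[k][:,2],[1,10,50]).round(4))
    k=w&(L[...,2]>.0)&(L[...,2]<.035)
    if k.sum()>3: print("   jaw tip z",k.sum(),np.percentile(L[k][:,2],[50,90,97,99.5]).round(4),"y",L[k][:,1].min().round(4),L[k][:,1].max().round(4))
E
python3 m.py
```

```text
t 20.2 p [ 0.5106 -0.2159  0.2403] yaw -4.94 tilt [-5.e-04  9.e-04 -1.e+00] spin units 0.02 dp now [-6.400e-01  3.000e-03  4.188e+00] dp after spin [-0.64   0.005  4.188] w 0.0221 ff 62.9 F [ 0.5  1.  -0.4] q [-0.53 -0.14  1.73  0.    1.55 -0.45]
wrist card n 142 fit [0.0837 0.5101] y [-0.2451 -0.1947] ztop 0.1103
   in tool y:  [0.0001 0.0012 0.0023]
   tail top z [-0.0652 -0.0574 -0.0535]
   jaw tip z 616 [0.0166 0.0254 0.0273 0.029 ] y -0.0193 0.0197
   tail top z [-0.0596 -0.059  -0.0539]
   jaw tip z 14 [0.0179 0.0219 0.0224 0.0225] y -0.0194 -0.0143
scene card n 78 fit [0.0861 0.5114] y [-0.2735 -0.1967] ztop 0.1108
   in tool y:  [0.     0.0023 0.005 ]
   tail top z [-0.0641 -0.0577 -0.0535]
   jaw tip z 128 [0.014  0.0263 0.0289 0.0297] y -0.016 0.0218
```

Emit:
arm_command --series '[{"dp": [-0.3,0.03,0],"spin": 0.02,"hand": 10},{"dp": [-0.34,0.01,0],"spin": 0,"hand": 10},{"dp": [0,0,0.6],"spin": 0,"hand": 10},{"dp": [0,0,0.8],"spin": 0,"hand": 10},{"dp": [0,0,0.6],"spin": 0,"hand": 10}]'

```text
clock: 20.85
eef_pos: [0.5098, -0.2364, 0.1795]
tcp_rot: [-2.318, -2.119, 0.001]
force: [0.2, -0.0, 0.4]
width: 0.0223
finger_force: 62.9
```

Emit:
arm_command --series '[{"dp": [0,0,0.3],"spin": 0,"hand": 10},{"dp": [0,0,0],"spin": 0,"hand": 10},{"dp": [0,0,0],"spin": 0,"hand": 10}]'

```text
clock: 21.15
eef_pos: [0.5105, -0.2363, 0.1726]
tcp_rot: [2.317, 2.119, 0.0]
force: [-0.2, 0.1, -0.5]
width: 0.0224
finger_force: 62.9
```

```bash
python3 m.py
```

```text
t 21.15 p [ 0.5105 -0.2363  0.1726] yaw -5.11 tilt [ 9.e-04 -7.e-04 -1.e+00] spin units -0.001 dp now [ 0.039 -0.053  1.929] dp after spin [ 0.039 -0.053  1.929] w 0.0224 ff 62.9 F [-0.2  0.1 -0.5] q [-0.57 -0.08  1.79 -0.    1.43 -0.48]
wrist card n 176 fit [0.0889 0.51  ] y [-0.2429 -0.1947] ztop 0.1102
   in tool y:  [-0.0015 -0.0007  0.0002]
   tail top z [-0.0648 -0.0572 -0.0536]
   jaw tip z 615 [0.0161 0.0255 0.0272 0.0289] y -0.0194 0.0196
   tail top z [-0.0645 -0.0622 -0.0549]
   jaw tip z 14 [0.0211 0.0274 0.0279 0.028 ] y -0.0196 -0.014
scene card n 79 fit [0.0897 0.5114] y [-0.2742 -0.1963] ztop 0.1118
   in tool y:  [-0.0025  0.0006  0.0039]
   tail top z [-0.0647 -0.0597 -0.0532]
   jaw tip z 109 [0.015  0.0256 0.0279 0.0292] y -0.0147 0.0218
```

Emit:
arm_command --series '[{"dp": [0.03,-0.02,0.4],"spin": 0,"hand": 10},{"dp": [0,0,0.5],"spin": 0,"hand": 10},{"dp": [0,0,0.3],"spin": 0,"hand": 10},{"dp": [0,0,0],"spin": 0,"hand": 10}]'

```text
clock: 21.7
eef_pos: [0.5079, -0.2338, 0.1325]
tcp_rot: [-2.314, -2.117, 0.002]
force: [-0.1, 0.6, -1.3]
width: 0.0218
finger_force: 62.9
```

Emit:
arm_command --series '[{"dp": [0,0,0.3],"spin": 0,"hand": 10},{"dp": [0,0,0.3],"spin": 0,"hand": 10},{"dp": [0,0,0],"spin": 0,"hand": 10},{"dp": [0,0,0],"spin": 0,"hand": 10}]'

```text
clock: 22.1
eef_pos: [0.5094, -0.2348, 0.1174]
tcp_rot: [-2.318, -2.12, 0.0]
force: [-0.3, 0.3, -0.1]
width: 0.0224
finger_force: 62.9
```

```bash
python3 m.py
python3 - <<'E'
from h import *
i=cloud("wrist")[0]; j=cloud("scene")[0]
save("f1.png",np.hstack([cv2.resize(i[120:300,240:400],(400,450),interpolation=3),cv2.resize(j[130:240,190:280],(368,450),interpolation=3)]))
E
```

```text
t 22.1 p [ 0.5094 -0.2348  0.1174] yaw -5.1 tilt [-5.e-04  3.e-04 -1.e+00] spin units 0.0 dp now [-0.009 -0.014  0.089] dp after spin [-0.009 -0.014  0.089] w 0.0224 ff 62.9 F [-0.3  0.3 -0.1] q [-0.56 -0.03  1.84 -0.    1.34 -0.48]
wrist card n 499 fit [0.0601 0.5105] y [-0.2727 -0.1948] ztop 0.1125
   in tool y:  [-0.0147  0.0008  0.0159]
   tail top z [-0.065  -0.0568 -0.0535]
   jaw tip z 647 [0.0163 0.0259 0.0277 0.0299] y -0.0193 0.0196
   tail top z [-0.0588 -0.0582 -0.0554]
   jaw tip z 12 [0.0155 0.0261 0.028  0.0287] y -0.0191 -0.0139
scene card n 68 fit [0.063 0.515] y [-0.2741 -0.1964] ztop 0.1127
   in tool y:  [-0.0006  0.0036  0.0163]
   tail top z [-0.0602 -0.0565 -0.0538]
   jaw tip z 104 [0.0153 0.025  0.028  0.0298] y -0.0144 0.0219
```

View pics/f1.png

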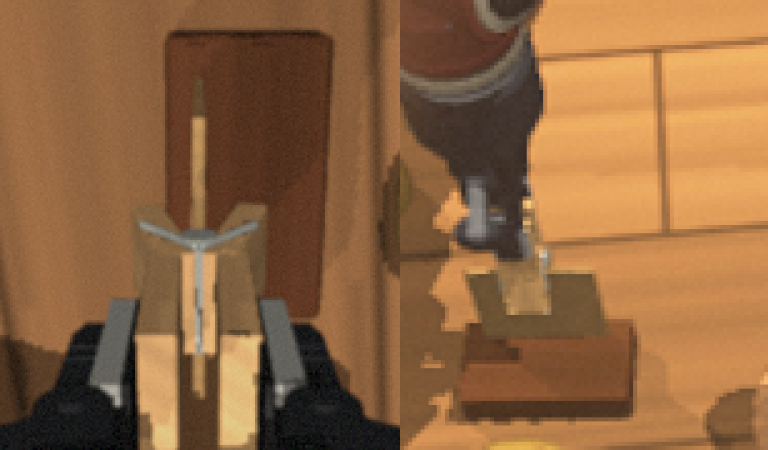

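The final view shows the card's edge (column 199) centred between the jaws, one on each side. The scene crop shows the near jaw about halfway down over the card's edge. I'll trim up 1 mm, check the bottle and hand in.

Emit:
arm_command --series '[{"dp": [0,0,-0.04],"spin": 0,"hand": 10},{"dp": [0,0,0],"spin": 0,"hand": 10},{"dp": [0,0,0],"spin": 0,"hand": 10},{"dp": [0,0,0],"spin": 0,"hand": 10}]'

```text
clock: 22.75
eef_pos: [0.5096, -0.2348, 0.1189]
tcp_rot: [-2.318, -2.12, -0.0]
force: [-0.3, 0.2, -0.3]
width: 0.0218
finger_force: 62.9
```

Run:
```python
from h import *
plan((.5095,-.235,.1185),-5.1)
i,W,d=cloud("top"); w=W[(np.abs(W[...,0]-.575)<.04)&(np.abs(W[...,1]+.043)<.04)&(W[...,2]>.168)]; print(w.mean(0))
if abs(w[:,2].mean()-.181)<.006: print(manip.hand_in())
```

```text
t 22.75 p [ 0.5096 -0.2348  0.1189] yaw -5.1 tilt [ 0.  0. -1.] spin units 0.0 dp now [-0.007 -0.002  0.014] dp after spin [-0.007 -0.002  0.014] w 0.0218 ff 62.9 F [-0.3  0.2 -0.3] q [-0.56 -0.04  1.84  0.    1.34 -0.48]
[ 0.57432078 -0.04436715  0.18134468]
the job is handed in; nothing more can be done
None
```

I handed the job in at about 23 s: the bottle stands upright in the middle of the mat, and the arm holds the peg squeezed fully open over the middle of the card's top edge, one jaw on each side and no contact force showing; an early close pinched the bottle's shoulder (fingertips about 30 mm short of the reported TCP), but it stayed upright.

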